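# Switch the dowel sorter to its other tray

## Task

Press down the raised end of the seesaw gate so that it rocks over its pivot and rests on its other side. Then push both dowels along the feed channel and off its end onto the gate, so that they roll or slide down the chute now open and come to rest in the tray at its foot. Do not pick the dowels up, and leave everything else on the bench where it stands.

Things in the scene. Friction and masses are not known exactly. Their poses are not given: they have to be found in the camera images.
- sorter: Wooden dowel sorter fixed to the bench, 624 mm wide. Origin on the bench top right under the gate's axle, 35 mm beyond the channel's end; x runs along the feed channel in the feeding direction (away from the robot), y to the left, z up. From the channel dowels drop onto the seesaw gate, then roll or slide down the slippery white chute on its low side into the tray at the chute's foot.
- channel_back (a point): Middle of the near (robot-side) end of the feed channel's floor, sorter x = -175 mm. The channel is level, its floor 106 mm above the bench, running straight to point channel_mouth, open at both ends, between two rails 30 mm apart (7 mm wide) that stand only 9 mm above the floor: a fingertip can run along above the rails.
- gate_pivot (a point): Middle of the gate's axle, 70 mm above the bench, sorter x = +15 mm; the axle runs along the sorter's x. The gate swings in a lane 100 mm wide (sorter x -35 to +65 mm) between two upright boards 12 mm thick, which run from y = -100 to +100 mm: the near one is as high as the channel floor (106 mm), the far one 130 mm. Farther out, beside the chutes and trays, the boards are 90 mm high.
- gate (a joint): Tilt of the seesaw gate, rad: +0.36 = left (+y) end up, things on it roll right; -0.36 = right end up, things roll left. Plywood plate 94 mm (x) by 180 mm (y), 10 mm thick, its top face 30 mm above the axle. Top-heavy: it rests on a stop at either end and, once pushed past level, falls over to the other stop by itself. Smooth, slippery top; 1 N on a raised end moves it. At the very start it may still be falling onto a stop: read it after a second.
- gate_left_end (a point): Point on the gate's top face, 75 mm left (+y) of the middle (sorter x = +15 mm) and 15 mm in from its left end: where to press when this end is up. About 124 mm above the bench when up, 72 mm when down.
- gate_right_end (a point): The same point on the right (-y) side of the gate.
- channel_mouth (a point): Middle of the end of the feed channel's floor, at the gate (sorter x = -35 mm, 106 mm above the bench). A dowel must be pushed until its back end is past this point; the gate's middle lies about 5 mm lower.
- left_tray (a point): Middle of the floor of the left tray (sorter x = +15, y = +245 mm, floor 10 mm above the bench). The tray is 100 mm (x) by about 114 mm (y); its outer and side walls reach 90 mm above the bench.
- right_tray (a point): The same for the right tray (sorter x = +15, y = -245 mm).
- front_dowel_center (a point): Centre of the dowel nearer the gate: dark walnut cylinder, 28 mm diameter, 40 mm long, 13 to 25 g, lying in the feed channel with its axis along the channel (centre 14 mm above the channel floor).
- front_dowel: The same dowel's body; its x axis is the axis of the cylinder.
- rear_dowel_center (a point): Centre of the second, equal dowel, behind the first one in the channel (towards the robot), a small gap between them. Pushing its back end pushes both.
- rear_dowel: The second dowel's body; its x axis is the axis of the cylinder.
- glue: Bystander: white glue bottle, 48 mm diameter, 120 mm tall, upright.
- mallet: Bystander: hammer lying on the bench, 220 mm long.
- stub: Bystander: dowel offcut standing on end on the bench beside the feed channel, 28 mm thick, 40 mm tall; a bystander, not one of the two dowels to feed.
- offcut: Bystander: small rectangular beech block, 70 x 35 x 30 mm.
- mug: Bystander: blue mug, 76 mm diameter, 85 mm tall.
- driver: Bystander: screwdriver lying on the bench, 200 mm long.
- tape: Bystander: roll of paper tape lying flat, 80 mm outer diameter, 22 mm tall.
Not all that is in view belongs to the job. Leave any white look-alike of the rear_dowel alone.

How it is judged:
On the way:
1. the gate has been rocked over to its other side while both dowels still wait in the feed channel (distance of gate_left_end from where it was at the start of the episode above 0.0291 m and (value of joint gate above 0.31 rad or value of joint gate below -0.31 rad) and x of each of front_dowel_center, rear_dowel_center in the frame of sorter below -0.04 m and z of each of front_dowel_center, rear_dowel_center in the frame of sorter above 0.105 m), for 0.2 s.
At the end, for the whole second after the job is handed in: The gate rests on the side opposite to its start (beyond 0.31 rad) and both dowels lie at rest (under 30 mm/s) within the tray on the gate's low side, their centres inside its walls and under 65 mm above the bench (distance of gate_left_end from where it was at the start of the episode above 0.0291 m and ((value of joint gate below -0.31 rad and y of front_dowel_center in the frame of sorter between 0.186 and 0.304 m and x of front_dowel_center in the frame of sorter between -0.038 and 0.068 m and z of each of front_dowel_center, rear_dowel_center in the frame of sorter below 0.065 m and linear speed of each of front_dowel, rear_dowel below 0.03 m/s and y of rear_dowel_center in the frame of sorter between 0.186 and 0.304 m and x of rear_dowel_center in the frame of sorter between -0.038 and 0.068 m) or (value of joint gate above 0.31 rad and y of front_dowel_center in the frame of sorter between -0.304 and -0.186 m and x of front_dowel_center in the frame of sorter between -0.038 and 0.068 m and z of each of front_dowel_center, rear_dowel_center in the frame of sorter below 0.065 m and linear speed of each of front_dowel, rear_dowel below 0.03 m/s and y of rear_dowel_center in the frame of sorter between -0.304 and -0.186 m and x of rear_dowel_center in the frame of sorter between -0.038 and 0.068 m))); the robot touches nothing.
It fails at once if a dowel is picked up (centre more than 30 mm above where it lies in the channel) (z of any of front_dowel_center, rear_dowel_center in the frame of sorter above 0.15 m).
It fails at once if a bystander is moved more than 20 mm (distance of any of glue, mallet, stub, offcut, mug, driver, tape from where it was at the start of the episode above 0.02 m).
It also fails if it takes over 48 s, if anything falls off the work surface, if the arm or the gripper's body presses on something with over 40 N, if the wrist force passes 120 N, or if a joint passes its speed limit or range.

## Robot

A 7-joint arm with a two-finger parallel gripper is mounted at the origin on the work surface. World frame = base frame: x ahead of the robot, y to its left, z up, the work surface at z = 0. Lengths are in m, angles in rad, forces in N, time in s.
With the tool pointing down it reaches from about 0.425 to 0.95 m from the base axis. Payload 16.7 kg.
Tool frame: the origin (TCP) lies at the very end of the fingers, on their centre line; the grasp point (between the pads) lies 19 mm behind it; z points along the fingers, y is the line along which they close (so a half turn about z gives the same grasp; the last joint's range is limited). The gripper opens to 94 mm and grips with 3 to 60 N. Pads are 16 mm wide; open, the fingers measure 119 mm over their backs; the gripper's body (75 mm by 177 mm) begins 78 mm behind the grasp point.
Start: joints at [-1.446, 0.426, 0.074, 1.606, -0.034, 1.111, -0.067], TCP at [0.183, 0.65, 0.205] pointing down, gripper open.
Joint ranges: [-2.85, 2.85], [-0.5, 2.14], [-1.23, 1.37], [0.21, 2.46], [-1.02, 4.16], [0.16, 2.05], [-2.73, 2.73]. Speed limits (rad/s): [1.89, 1.89, 2.39, 2.39, 3.01, 3.01, 3.01].

## Interface

Orientations are given as a rotation vector (axis times angle).
In Python, from workcell import readout, eyes, workorder gives the robot as it stands.
- The arm moves only by the tool jog_arm, never from a script. Its argument "plan" is one flat list of numbers, 6 for each row, row after row: the shift along the tool's x, y, z in cm, then the turn, a rotation vector about the tool's x, y, z in degrees. A call has exactly 10 rows; each row shifts and turns the commanded pose from where the row before left it, along the tool's axes as they then stand; what a row does not reach is not made up. A row lasts 1/12 s, in which the tool goes at most 41.7 mm and 7.16 degrees, less where a joint would pass 70% of its speed; a pose out of reach is approached as far as the arm can. A call with a gripper value outside its range is refused whole. "claw" is the finger opening in cm, from 0 to 9.4, set as the call begins (left out, the last holds). The fingers move at their own pace and stop on an object; the grip force is fixed at half the most. Time passes only in rows, so rows that do not move let the fingers close, or fill a call up. It gives the time, the measured TCP pose, the force, the opening and the grip force at its end, in the units of the state.
- readout.read_state(): the state, without advancing time (a new reading comes with each control period).
- eyes.capture(name): name is "scene" or "top" or "wrist"; returns the picture (384x512x3 uint8, blue, green, red); there is no depth.
- eyes.camera_info(name): a dict with "fx", "fy", "cx", "cy" (pixels), "pose" (4x4, takes a point from camera to world coordinates); the wrist camera has in their place "hand_eye" (4x4, takes a point from camera to tool coordinates, whose origin is the TCP and whose axes are the flange's). Camera axes: x right, y down, z forward; pixel columns grow to the right and rows downward; lengths in m; the calibration is good to about 2 mm. A picture is of the moment at which its call begins: read the wrist's pose just before it. camera_info takes no time and is no camera call.
- workorder.sign_off(): hands the job in; it is judged then, once.
The state is a dict: "time": time; "qpos": joint angles; "joint_vel": joint speeds; "effort": joint torques, N m; "position": TCP position; "orientation": TCP orientation; "force": force on the tool from outside, world axes, zero at the start; "ft_torque": the same for the moment, N m; "opening": finger opening in m; "finger_force": force on a finger pad.
Only numpy, scipy, OpenCV 4.12 (cv2) and the standard library are available. Lean on these libraries where they do the work, as an engineer would, in place of code of your own. Each camera call takes 0.05 s, during which the arm holds its last target. There are 200 camera calls.

## Working session

There is one attempt and no reset: what is moved stays moved. The work goes in short steps, Python scripts to look and compute and a tool call to move; the robot and the scene stay as the last step left them, time stands still between calls to the robot, and variables do not carry over. Pictures are saved under pics/ and viewed, at most 10 in all, crops included, and the job is handed in when it is done.

Besides the shell and the picture viewer there is one more tool, called after "Request:" as name(argument=value, ...), one argument or row to a line, values as JSON. jog_arm: Moves the arm, as the interface text tells. Its arguments: {"type":"object","properties":{"plan":{"type":"array","items":{"type":"number"}},"claw":{"type":"number"}},"required":["plan"]}

```bash
mkdir -p pics
python3 - <<'E'
from workcell import readout, eyes
import cv2,numpy as np
s=readout.read_state();print(s['time'],s['position'],s['orientation'],s['force'])
for n in ('scene','top'):
    im=eyes.capture(n);cv2.imwrite(f'pics/{n}0.png',im)
    i=eyes.camera_info(n);print(n,i['fx'],i['fy'],i['cx'],i['cy'],np.round(i['pose'],4).tolist())
E
```

```text
0.0 [0.18243314 0.64943237 0.20479104] [-4.28796956e-01 -3.11211815e+00  1.99850925e-03] [-0.18201704  0.11407098 -0.5155674 ]
scene 427.8158179399633 427.8158179399633 256.56499137165906 188.2670415836672 [[-0.5106, 0.6685, -0.5407, 1.2032], [0.8596, 0.4103, -0.3044, 0.3974], [0.0184, -0.6203, -0.7842, 1.0528], [0.0, 0.0, 0.0, 1.0]]
top 396.19282089154075 396.19282089154075 261.23423669021554 191.31589105352575 [[-0.0109, -0.9817, 0.19, 0.3269], [-0.9996, 0.0056, -0.0284, 0.0362], [0.0268, -0.1902, -0.9814, 1.3254], [0.0, 0.0, 0.0, 1.0]]
```

View pics/top0.png

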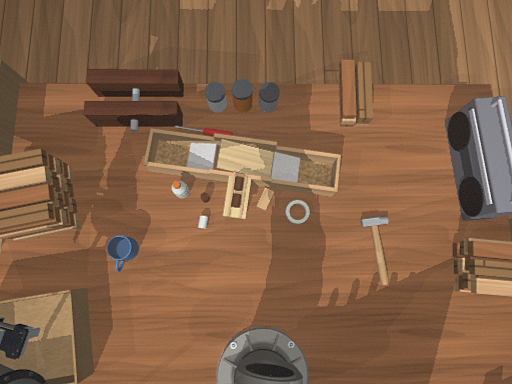

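View pics/scene0.png

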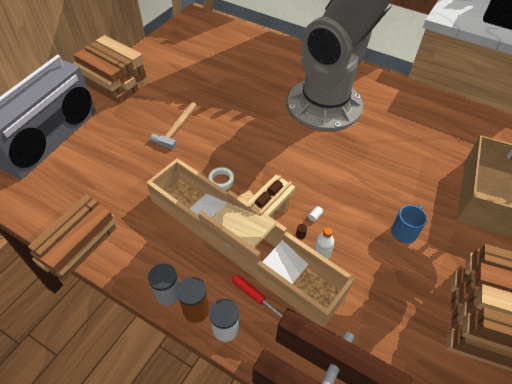

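The top view shows the sorter spanning (147,130)-(340,190), its channel near (237,197) with two dark dowels. A white look-alike lies at (203,222), with the stub at (205,197) and the glue at (180,188). I'll enlarge it.

Run:
```python
import cv2,numpy as np
a=cv2.imread('pics/top0.png')[120:230,140:350];b=cv2.imread('pics/scene0.png')[155:325,140:360]
a=cv2.resize(a,None,fx=3.6,fy=3.6,interpolation=cv2.INTER_CUBIC)
cv2.imwrite('pics/a.png',a)
cv2.imwrite('pics/b.png',cv2.resize(b,None,fx=3.5,fy=3.5,interpolation=cv2.INTER_CUBIC))
```

```text
(no output)
```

View pics/a.png

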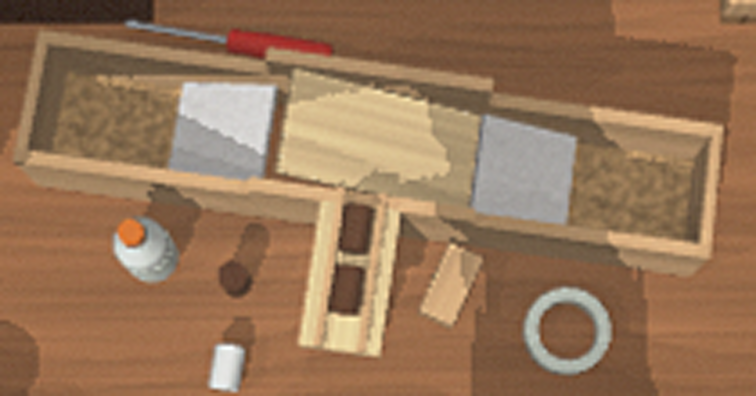

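View pics/b.png

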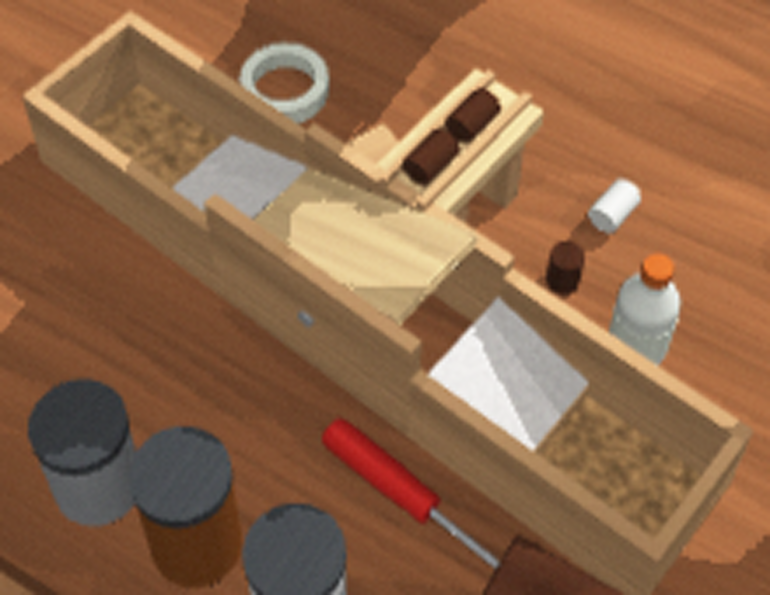

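```bash
cat > h.py <<'E'
from workcell import readout, eyes
import cv2,numpy as np
from scipy.spatial.transform import Rotation as R
def cast(i,T,uv,z):
    d=T[:3,:3]@np.array([(uv[0]-i['cx'])/i['fx'],(uv[1]-i['cy'])/i['fy'],1]);o=T[:3,3]
    return o+d*(z-o[2])/d[2]
E
python3 - <<'E'
from h import *
def get(n,pts,s,ox,oy):
    i=eyes.camera_info(n);T=np.array(i['pose'])
    for k,(u,v,z) in pts.items(): print(n,k,np.round(cast(i,T,((u+.5)/s-.5+ox,(v+.5)/s-.5+oy),z)[:2],4))
get('top',dict(FL=(38,32,.09),NL=(16,163,.09),FR=(722,126,.09),NR=(710,258,.09),cbL=(300,345,.106),cbR=(381,355,.106),d1=(357,229,.125),d2=(347,290,.125)),3.6,140,120)
get('scene',dict(NR=(128,13,.09),FR=(28,95,.09),NL=(746,430,.09),FL=(655,556,.09),d1=(432,155,.125),d2=(474,113,.125),cbR=(484,68,.115),cbL=(540,110,.106)),3.5,140,155)
E
```

```text
top FL [0.7762 0.3595]
top NL [0.6541 0.3737]
top FR [ 0.6862 -0.2579]
top NR [ 0.5648 -0.2412]
top cbL [0.4876 0.1201]
top cbR [0.4785 0.0506]
top d1 [0.5852 0.0706]
top d2 [0.532  0.0791]
scene NR [ 0.5673 -0.2424]
scene FR [ 0.6833 -0.2566]
scene NL [0.6567 0.3704]
scene FL [0.7743 0.3542]
scene d1 [0.5859 0.0711]
scene d2 [0.5325 0.0786]
scene cbR [0.4797 0.0591]
scene cbL [0.488  0.1162]
```

Both views agree: sorter yaw ≈ -8.3°, and its centre (sorter x=+15) is at (0.670, 0.058). The gate's left end is up, so I press the gate_left_end point at about (0.681, 0.132), z 0.124.

Request:
jog_arm(
  plan=[-3.1,-1.82,0,0,0,0,-3.1,-1.82,0,0,0,0,-3.1,-1.82,0,0,0,0,-3.1,-1.82,0,0,0,0,-3.1,-1.82,0,0,0,0,-3.1,-1.82,0,0,0,0,-3.1,-1.82,0,0,0,0,-3.1,-1.82,0,0,0,0,-3.1,-1.82,0,0,0,0,-3.1,-1.82,0,0,0,0],
  claw=0,
)

```text
time: 0.93
position: [0.4326, 0.3892, 0.2054]
orientation: [-0.429, -3.112, 0.0]
force: [-0.1, 0.7, -0.3]
opening: 0.0307
finger_force: 0.0
```

Request:
jog_arm(
  plan=[-3.1,-1.82,0,0,0,0,-3.1,-1.82,0,0,0,0,-3.1,-1.82,0,0,0,0,-3.1,-1.82,0,0,0,0,-3.1,-1.82,0,0,0,0,-3.1,-1.82,0,0,0,0,-3.1,-1.82,0,0,0,0,-3.1,-1.82,0,0,0,0,0,0,0,0,0,-3.7,0,0,0,0,0,-3.7],
)

```text
time: 1.77
position: [0.6322, 0.1808, 0.2048]
orientation: [-0.229, -3.133, 0.002]
force: [-0.2, 0.9, -0.3]
opening: 0.0006
finger_force: 0.0
```

Request:
jog_arm(
  plan=[-1.85,-1.38,0,0,0,0,-1.85,-1.38,0,0,0,0,-1.85,-1.38,0,0,0,0,0,0,0,0,0,0,0,0,2.0,0,0,0,0,0,2.0,0,0,0,0,0,1.5,0,0,0,0,0,1.0,0,0,0,0,0,0,0,0,0,0,0,0,0,0,0],
)

```text
time: 2.6
position: [0.6799, 0.1346, 0.1404]
orientation: [-0.227, -3.133, 0.001]
force: [0.1, 0.1, 0.6]
opening: 0.0008
finger_force: 0.0
```

Run:
```python
from h import *
s=readout.read_state();print(s['position'])
im=np.hstack([cv2.resize(eyes.capture('scene')[155:325,140:360],None,fx=1.8,fy=1.8,interpolation=2),cv2.resize(eyes.capture('wrist'),(396,306))]);cv2.imwrite('pics/c.png',im)
```

```text
[0.67990829 0.13458526 0.14038174]
```

View pics/c.png

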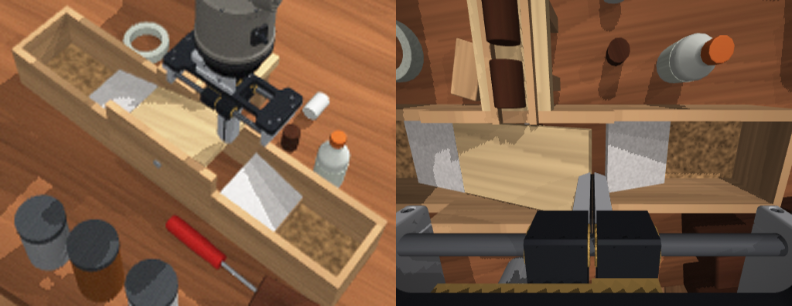

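The tip is right at the raised gate edge, because the raised end shifts inward to sorter y≈60 mm. I'll move 1.9 cm inward and press.

Request:
jog_arm(
  plan=[0,-1.0,0,0,0,0,0,-0.9,0,0,0,0,0,0,1.0,0,0,0,0,0,0.7,0,0,0,0,0,0.7,0,0,0,0,0,0.7,0,0,0,0,0,0.7,0,0,0,0,0,0.7,0,0,0,0,0,0.7,0,0,0,0,0,0,0,0,0],
)

```text
time: 3.53
position: [0.6765, 0.1158, 0.0866]
orientation: [-0.227, -3.131, 0.001]
force: [-0.2, -0.0, -0.3]
opening: 0.0
finger_force: 0.0
```

Request:
jog_arm(
  plan=[0,0,0,0,0,0,0,0,-2.5,0,0,0,0,0,-2.5,0,0,0,0,0,-3.0,0,0,0,0,0,-3.0,0,0,0,0,0,-2,0,0,0,0,0,0,0,0,0,0,0,0,0,0,0,0,0,0,0,0,0,0,0,0,0,0,0],
)

```text
time: 4.37
position: [0.6768, 0.1157, 0.2174]
orientation: [-0.227, -3.132, 0.001]
force: [0.3, -0.5, -0.7]
opening: 0.0007
finger_force: 0.0
```

Run:
```python
from h import *
s=readout.read_state();print(s['position'])
im=np.hstack([cv2.resize(eyes.capture('scene')[155:325,140:360],None,fx=1.8,fy=1.8,interpolation=2),cv2.resize(eyes.capture('wrist'),(396,306))]);cv2.imwrite('pics/d.png',im)
```

```text
[0.67679533 0.1157167  0.21739037]
```

View pics/d.png

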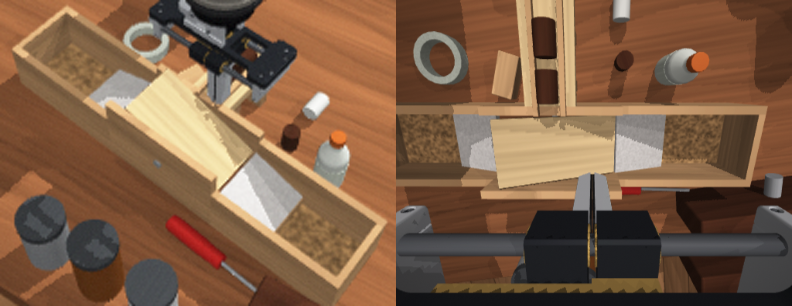

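The gate has rocked (right end up), and both dowels are still in the channel. Next I go behind the rear dowel, to sorter x ≈ -168 mm.

Request:
jog_arm(
  plan=[3.0,-0.96,0,0,0,0,3.0,-0.96,0,0,0,0,3.0,-0.96,0,0,0,0,3.0,-0.96,0,0,0,0,3.0,-0.96,0,0,0,0,3.1,-0.95,0,0,0,0,0,0,2.0,0,0,0,0,0,2.5,0,0,0,0,0,2.0,0,0,0,0,0,0,0,0,0],
)

```text
time: 5.3
position: [0.4877, 0.0844, 0.1503]
orientation: [-0.226, -3.129, 0.004]
force: [-1.0, 0.2, -0.5]
opening: 0.0005
finger_force: 0.0
```

Run:
```python
from h import *
s=readout.read_state();p=np.array(s['position']);d=p[:2]-[.6555,.0597];print(p,d@[.9895,-.1444],d@[.1444,.9895])
im=np.hstack([cv2.resize(eyes.capture('scene')[155:325,140:360],None,fx=1.8,fy=1.8,interpolation=2),cv2.resize(eyes.capture('wrist'),(396,306))]);cv2.imwrite('pics/e.png',im)
```

```text
[0.48774726 0.08442057 0.15025604] -0.16956098536501107 0.0002375039397401411
```

View pics/e.png

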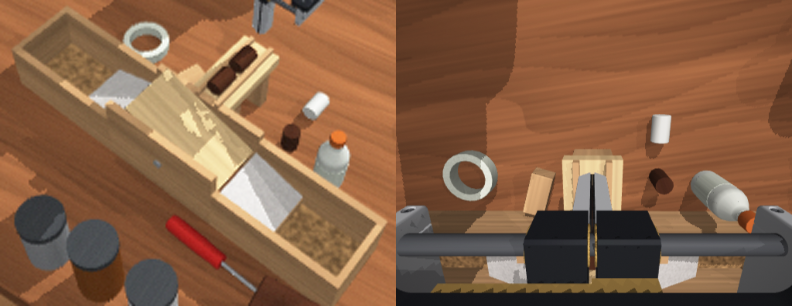

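Request:
jog_arm(
  plan=[0,0,1.0,0,0,0,0,0,1.0,0,0,0,0,0,1.0,0,0,0,0,0,0,0,0,0,-0.5,0,0,0,0,0,-0.5,0,0,0,0,0,-0.5,0,0,0,0,0,-0.5,0,0,0,0,0,-0.5,0,0,0,0,0,-0.5,0,0,0,0,0],
)

```text
time: 6.23
position: [0.5203, 0.0805, 0.1236]
orientation: [0.227, 3.133, 0.0]
force: [-0.3, -0.1, 0.1]
opening: 0.0008
finger_force: 0.3
```

Request:
jog_arm(
  plan=[-0.5,0,0,0,0,0,-0.5,0,0,0,0,0,-0.5,0,0,0,0,0,-0.5,0,0,0,0,0,-0.5,0,0,0,0,0,-0.5,0,0,0,0,0,-0.5,0,0,0,0,0,-0.5,0,0,0,0,0,-0.5,0,0,0,0,0,-0.5,0,0,0,0,0],
)

```text
time: 7.07
position: [0.5696, 0.0733, 0.1235]
orientation: [-0.227, -3.133, 0.0]
force: [-0.3, -0.5, 0.5]
opening: 0.0003
finger_force: 0.1
```

Run:
```python
from h import *
s=readout.read_state();p=np.array(s['position']);d=p[:2]-[.6555,.0597];print(p,d@[.9895,-.1444],d@[.1444,.9895])
im=np.hstack([cv2.resize(eyes.capture('scene')[155:325,140:360],None,fx=1.8,fy=1.8,interpolation=2),cv2.resize(eyes.capture('wrist'),(396,306))]);cv2.imwrite('pics/f.png',im)
```

```text
[0.5695849  0.07333888 0.12346795] -0.08698244506554578 0.0010895330037329555
```

View pics/f.png

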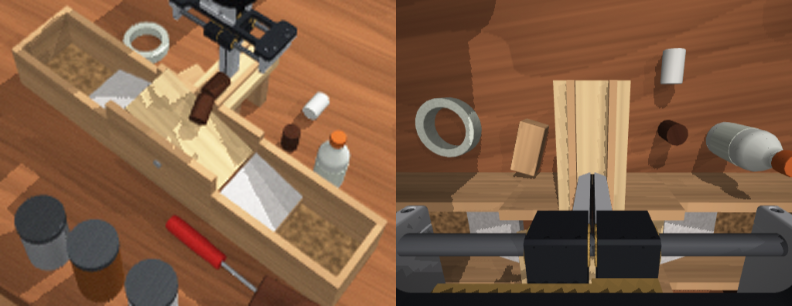

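Front dowel is just going onto the gate, slightly turned, with the rear one behind it. I'll keep pushing.

Request:
jog_arm(
  plan=[-0.5,0,0,0,0,0,-0.5,0,0,0,0,0,-0.5,0,0,0,0,0,-0.5,0,0,0,0,0,-0.5,0,0,0,0,0,-0.5,0,0,0,0,0,-0.5,0,0,0,0,0,-0.5,0,0,0,0,0,-0.5,0,0,0,0,0,-0.5,0,0,0,0,0],
)

```text
time: 8.0
position: [0.6191, 0.0662, 0.1234]
orientation: [-0.227, -3.133, 0.0]
force: [-0.1, -0.1, 1.0]
opening: 0.0005
finger_force: 0.0
```

Request:
jog_arm(
  plan=[-0.5,0,0,0,0,0,-0.5,0,0,0,0,0,0,0,0,0,0,0,0,0,0,0,0,0,0,0,0,0,0,0,0,0,0,0,0,0,0,0,0,0,0,0,0,0,0,0,0,0,0,0,0,0,0,0,0,0,0,0,0,0],
)

```text
time: 8.83
position: [0.6284, 0.0648, 0.1235]
orientation: [0.227, 3.133, 0.0]
force: [-0.4, 0.5, 0.5]
opening: 0.0006
finger_force: 0.0
```

Run:
```python
from h import *
s=readout.read_state();p=np.array(s['position']);d=p[:2]-[.6555,.0597];print(p,d@[.9895,-.1444],d@[.1444,.9895])
im=np.hstack([cv2.resize(eyes.capture('scene')[155:325,140:360],None,fx=1.8,fy=1.8,interpolation=2),cv2.resize(eyes.capture('wrist'),(396,306))]);cv2.imwrite('pics/g.png',im)
```

```text
[0.62842697 0.06481606 0.12351005] -0.02752751819887071 0.0011529950429782123
```

View pics/g.png

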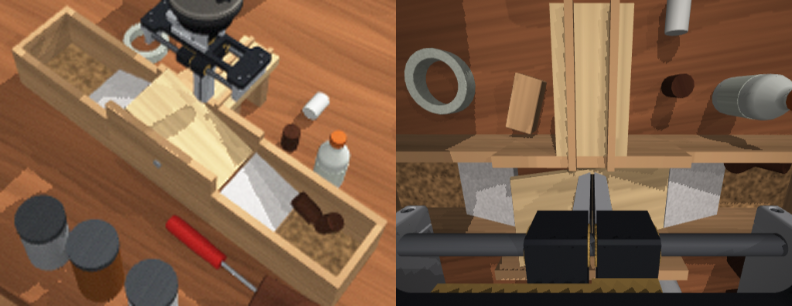

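Both dowels appear to be in the left tray, near (308,206) and (329,222) in the scene crop. I'll lift clear and check.

Request:
jog_arm(
  plan=[0,0,-2,0,0,0,0,0,-2.5,0,0,0,0,0,-2.5,0,0,0,0,0,-2.5,0,0,0,3,0,0,0,0,0,3,0,0,0,0,0,3,0,0,0,0,0,0,0,0,0,0,0,0,0,0,0,0,0,0,0,0,0,0,0],
)

```text
time: 9.77
position: [0.54, 0.0778, 0.2189]
orientation: [0.227, 3.133, 0.001]
force: [0.4, 0.0, 0.4]
opening: 0.0004
finger_force: 0.0
```

Run:
```python
from h import *
ims={}
for n,(x0,x1,y0,y1) in dict(top=(148,195,132,175),scene=(280,350,245,315)).items():
    i=eyes.camera_info(n);T=np.array(i['pose']);im=eyes.capture(n);c=im[y0:y1,x0:x1].astype(int)
    m=((c.max(2)<75)&(c[...,2]-c[...,0]>8)).astype('uint8')
    k,_,st,ce=cv2.connectedComponentsWithStats(m)
    for j in range(1,k):
        if st[j,4]>15:
            p=cast(i,T,ce[j]+[x0,y0],.03);d=p[:2]-[.6555,.0597];print(n,st[j],np.round([d@[.9895,-.1444],d@[.1444,.9895]],3))
    ims[n]=im
a=cv2.resize(ims['top'][120:200,140:240],(400,320),interpolation=2);b=cv2.resize(ims['scene'][220:320,255:355],(320,320),interpolation=2)
cv2.imwrite('pics/h.png',np.hstack([a,b]))
```

```text
top [16 28 24  6 63] [-0.011  0.222]
scene [ 22  17  29  23 315] [-0.023  0.221]
```

View pics/h.png

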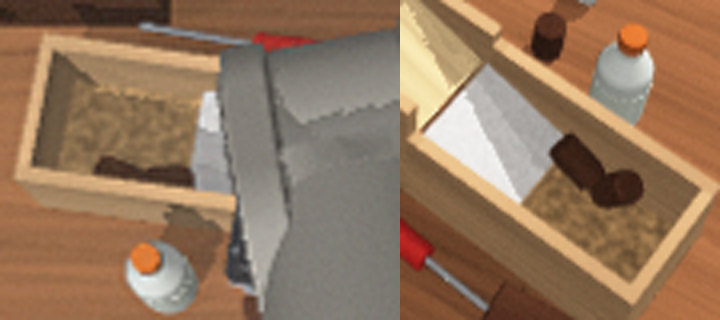

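Run:
```python
from h import *
for n,uv in (('scene',(310.6,270)),('scene',(323.5,278.5)),('top',(182.5,164)),('top',(170,162.5))):
    i=eyes.camera_info(n);T=np.array(i['pose'])
    for z in(.024,.035): 
        p=cast(i,T,uv,z);d=p[:2]-[.6555,.0597];print(n,z,np.round([d@[.9895,-.1444],d@[.1444,.9895]],3))
```

```text
scene 0.024 [-0.027  0.202]
scene 0.035 [-0.022  0.204]
scene 0.024 [-0.029  0.242]
scene 0.035 [-0.023  0.244]
top 0.024 [-0.011  0.204]
top 0.035 [-0.013  0.202]
top 0.024 [-0.012  0.247]
top 0.035 [-0.014  0.244]
```

Both dowels lie well within the tray limits (y ≈ 0.203 and 0.244). The arm is clear, so I'm handing in.

```bash
python3 -c "
from workcell import workorder
print(workorder.sign_off())"
```

```text
the job is handed in; nothing more can be done
None
```

The gate was rocked over to its left side and both dowels were pushed off the channel and lie in the left tray, with the arm clear; the job is handed in, but the sign-off returned no verdict.

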